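# Close the filter cover of a fettling bench and hold it on its seal

### The arm

A 6-joint arm with a two-finger parallel gripper is mounted at the origin on the work surface. World frame = base frame: x ahead of the robot, y to its left, z up, the work surface at z = 0. Lengths are in m, angles in rad, forces in N, time in s.
With the tool pointing down it reaches from about 0.425 to 0.95 m from the base axis. Payload 14.7 kg.
Tool frame: the origin (TCP) lies midway between the tips of the shut fingers; the grasp point (between the pads) lies 19 mm behind it (bot.grip_depth is the distance from the TCP to the grasp point, in m); z points along the fingers, y is the line along which they close (so a half turn about z gives the same grasp; the last joint's range is limited). The gripper opens to 85 mm and grips with 20 to 120 N. Pads are 22 mm wide; open, the fingers measure 114 mm over their backs; the gripper's body (76 mm by 85 mm) begins 54 mm behind the grasp point. The pads swing forward as they close: fully open they stand 13 mm farther back than shut.
Start: joints at [-1.261, 0.48, 1.596, -0, 1.065, -0.047], TCP at [0.227, -0.609, 0.231] pointing down, gripper open.
Joint ranges: [-2.75, 2.75], [-0.82, 2.05], [0.23, 2.67], [-1.56, 4.7], [0.09, 2.69], [-2.92, 2.92]. Speed limits (rad/s): [1.89, 1.89, 2.39, 3.01, 3.01, 3.01].

### API

Orientations are given as a 3x3 rotation matrix whose columns are the frame's x, y, z axes.
In Python, from station import sensors, cams, bot, nets gives the robot as it stands. The module is installed in compiled form; this text tells all that it offers.
- The arm moves only by the tool send_rows, never from a script. Its argument "plan" is a list of rows, each an object with "gripper": the finger opening in m, from 0 to 0.0854; "slide": the shift along the tool's x, y, z in m, a list of three; "yaw": the turn about the tool's z in degrees. In form: [{"gripper": gripper, "slide": [x, y, z], "yaw": yaw}, ...]. A call has 1 to 5 rows; each row shifts and turns the commanded pose from where the row before left it, along the tool's axes as they then stand; what a row does not reach is not made up. A row lasts 1/10 s, in which the tool goes at most 50 mm and 8.59 degrees, less where a joint would pass 70% of its speed; a pose out of reach is approached as far as the arm can. A call is refused whole if a number of a shift passes 0.05 or a number of a turn 8.59, either way. A call with a gripper value outside its range is refused whole. The fingers move at their own pace and stop on an object; "squeeze" is the grip in N (left out, the last holds). Time passes only in rows, so rows that do not move let the fingers close. It gives the time, the measured TCP pose, the force, the opening and the grip force at its end, in the units of the state.
- sensors.sense(): the state, without advancing time (a new reading comes with each control period).
- cams.capture(name): name is "scene" or "top"; returns a dict with "image" (400x640x3 uint8, blue, green, red), "K" (3x3 intrinsics, pixels), "rvec" (rotation vector, rad) and "tvec" (3), from world to camera coordinates, as OpenCV has them. Camera axes: x right, y down, z forward; pixel columns grow to the right and rows downward; lengths in m; the calibration is good to about 2 mm. A picture is of the moment at which its call begins. There is no depth.
- bot.hand_in(): hands the job in; it is judged then, once.
Trained networks look in the newest picture that a camera, given by its name, has taken for a name from the list of things; names that differ only in an ending like _2 or _b are one class to them, and where a whole thing is asked for, a point or a joint stands for the part that bears it (a point fixed in the world has none). Each returns a list of dicts, best first, with "score" (0 to 1); they miss things now and then, are a little off and sometimes report something else, mostly with a low value. They report only what shows in the picture. A call takes as long as a camera call. They do not tell look-alikes from the thing itself.
- nets.boxes_of(label, camera): "extent" ([left, top, right, bottom] in pixels, round what is visible of it).
The state is a dict: "time": time; "joints": joint angles; "joint_velocities": joint speeds; "tau": joint torques, N m; "tcp_pos": TCP position; "orientation": TCP orientation; "ft_force": force on the tool from outside, world axes, zero at the start; "moment": the same for the moment, N m; "finger_gap": finger opening in m; "grasp_force": force on a finger pad.
Only numpy, scipy, OpenCV 4.12 (cv2) and the standard library are available. Lean on these libraries where they do the work, as an engineer would, in place of code of your own. Each camera call takes 0.05 s, during which the arm holds its last target. There are 200 camera calls.

### The job

The filter cover of this downdraft fettling unit has to go back on. First slide the dry clay bowl that overhangs the cover's lock across the deck into the empty marked ring, without lifting or tipping it; then turn the winged quarter-turn stud until its wing lines up with the slot in the cover, swing the cover down over it and press it fully down against its springy foam seal. Finish while still holding it pressed fully down with the gripper, do not let go (I will lock it), and leave everything else where it stands.

Things in the scene. Friction and masses are not known exactly. Their poses are not given: they have to be found in the camera images.
- unit: Fixed grey steel downdraft unit, a flat box 340 (x) by 610 (y) mm, deck 100 mm above the bench. Origin on the bench; x points away from the robot, y left. Perforated deck at y=-62 to +272 mm with marked rings at (0,-12), (-80,165), (80,165) mm; filter opening 170 by 125 mm at y=-285 to -160; cover's hinge line along x at y=-300; wing stud at (0,-125).
- bowl: Unglazed terracotta bowl, the widest pot on the deck, brittle, about 0.38 kg. Origin: centre of its underside. Outside radius 34 mm at the foot, 55 at 30 mm up, 76 at the rim, 82 mm up; wall 6 mm; inner floor 9 mm above the deck, 60 mm across: closed fingers fit in and can push its wall from inside, 25 mm above the deck. Starts in the ring by the stud, its rim over where the cover lands.
- free_ring: Empty black ring marked on the deck, inside diameter 106 mm, flat (no step): where the bowl's foot is to stand. Origin: its centre, at deck height. It is one of the two rings at the left of the deck; the other carries the beaker.
- beaker: Tall unglazed terracotta beaker, 76 mm across the rim, 90 mm tall, standing in the other ring at the left of the deck; a bystander, loose. Origin: centre of its underside.
- wing (a joint): Angle of the winged quarter-turn stud about its upright axis, rad, anticlockwise positive from above. 0: wing along the unit's y, in line with the cover's slot. Starts turned across (0.85 to 1.4). Slight friction (0.03 N m) keeps it where it is left; no stop at 0 (range -0.6 to 1.65). The cover passes over it only within about 0.15 of 0.
- wing_top (a point): Centre of the top of the steel wing, on the stud's axis, 35 mm above the deck. The wing is a bar 38 mm long, 10 mm thick and 16 mm high (19 to 35 mm above the deck), on a 9 mm neck. The frame of this point turns with the wing: its y axis runs along the wing's 38 mm length. Grip it across its 10 mm.
- cover (a joint): Opening angle of the aluminium cover, rad: 0 = fully down on the frame (hard stop), 1.57 upright, 1.8 stop. Starts at 1.35 to 1.75. A stiff hinge holds it at any angle (1 to 3 N at the free edge moves it). In the last 0.04 rad it meets the foam: 6 to 8 N at the free edge flattens it fully; let go, the cover springs up to about 0.03 rad.
- cover_hinge (a point): Middle of the cover's hinge edge, on its outer face, 8 mm off the hinge axis (axis 108 mm above the bench). Turns with the cover: x along the hinge as unit x, y to its free edge, z out of its outer face (up when shut; to the right, unit -y, when upright). Plate 200 (x) by 220 (y) by 8 mm; slot 16 by 50 mm (along y) centred at y=175 mm; bow handle 90 mm along x at y=85, 30 mm high.
- cover_press (a point): Point on the cover's outer face near its free edge, 55 mm from the slot's middle on the robot's side, 185 mm from the hinge: good for pushing the cover (from the right when it stands open) and pressing it down. Turns with the cover, z out of its outer face.
- rib: Flat wooden rib (scraper), 42 by 85 by 8 mm, lying on the deck in front of the cover; a bystander, loose. Origin: centre of its underside.
- test_cup: Small white test cup, 50 mm across, 42 mm tall, on the deck behind the cover; a bystander, loose. Origin: centre of its underside.
- brush: Brush, 170 mm long, lying on the bench to the right of the unit; a bystander.
- glaze_jar: Glass jar with a white lid, 110 mm tall, on the bench to the right of the unit; a bystander.
- triple_dish: Terracotta dish of three joined cups, 240 mm long, on the bench to the left of the unit; a bystander.
Not all that is in view belongs to the job. Leave any green or turquoise look-alike of the bowl alone.

How it is judged:
On the way, in this order (a step that is already met when the one before it is completed fails the run):
1. the bowl stands upright and still in the empty ring (horizontal distance between bowl and free_ring below 0.018 m and angle between bowl's own z axis and vertical below 0.05 rad and linear speed of bowl below 0.02 m/s), for 0.3 s.
2. the wing is turned in line with the cover's slot (value of joint wing between -0.2 and 0.2 rad), for 0.3 s.
3. the cover is down over the wing and pressed fully against its seal (value of joint cover below 0.012 rad), for 0.3 s.
At the end, for the whole second after the job is handed in: Through the last second the gripper pushes on the cover with over 4 N and holds it fully down (within 0.012 rad, 2 mm at its edge), over the aligned wing (within 0.2 rad); the bowl stands upright and still in the ring that was empty, centred within 18 mm (all of step 1 and all of step 2 and value of joint cover below 0.012 rad and contact force between any of the fingers, the arm and cover above 4 N); the arm keeps its last pose, push and grip.
It fails at once if the bowl is lifted off the deck or tipped (z of bowl in the frame of unit above 0.108 m or angle between bowl's own z axis and vertical above 0.15 rad).
It fails at once if the beaker is moved (distance of beaker from where it was at the start of the episode above 0.015 m).
It fails at once if another loose thing is moved by more than 20 mm (distance of any of rib, test_cup, brush, glaze_jar, triple_dish from where it was at the start of the episode above 0.02 m).
It also fails if it takes over 70 s, if anything falls off the work surface, if the arm or the gripper's body presses on something with over 40 N, if the wrist force passes 120 N, or if a joint passes its speed limit or range.

## Working session

There is one attempt and no reset: what is moved stays moved. The work goes in short steps, Python scripts to look and compute and a tool call to move; the robot and the scene stay as the last step left them, time stands still between calls to the robot, and variables do not carry over. Pictures are saved under pics/ and viewed, at most 10 in all, crops included, and the job is handed in when it is done.

Besides the shell and the picture viewer there is one more tool, called as name(argument=value, ...), one argument or row to a line, values as JSON. send_rows: Moves the arm, as the interface text tells. Its arguments: {"type":"object","properties":{"plan":{"type":"array"},"squeeze":{"type":"number"}},"required":["plan"]}

```bash
mkdir -p pics
cat > h.py <<'E'
import numpy as np, cv2
from station import sensors, cams, bot, nets
def cap(n):
    c=cams.capture(n); R,_=cv2.Rodrigues(np.array(c["rvec"],float)); return c["image"],np.array(c["K"]),R,np.array(c["tvec"],float).ravel()
def ray(c,px,z):
    _,K,R,t=c; d=R.T@np.linalg.solve(K,[px[0],px[1],1.]); o=-R.T@t; return o+d*(z-o[2])/d[2]
def proj(c,P):
    _,K,R,t=c; q=(R@np.atleast_2d(P).T).T+t; q=q@K.T; return q[:,:2]/q[:,2:]
E
python3 - <<'E'
from h import *
for n in("scene","top"):
    c=cap(n); cv2.imwrite(f"pics/{n}0.png",c[0]); print(n,(-c[2].T@c[3]).round(3))
    for l in("unit","bowl","free_ring","beaker","wing","cover","rib","test_cup"):
        print(l,[(np.round(b["extent"]).tolist(),round(b["score"],2)) for b in nets.boxes_of(l,n)][:3])
s=sensors.sense(); print(s["tcp_pos"],s["orientation"],s["finger_gap"])
E
```

```text
scene [ 1.179 -0.404  0.621]
unit [([162.0, 134.0, 464.0, 339.0], 0.69), ([353.0, 150.0, 387.0, 195.0], 0.58)]
bowl [([281.0, 174.0, 349.0, 226.0], 0.78), ([332.0, 145.0, 372.0, 174.0], 0.73), ([100.0, 185.0, 165.0, 229.0], 0.68)]
free_ring []
beaker [([355.0, 149.0, 386.0, 194.0], 0.58)]
wing [([277.0, 211.0, 281.0, 231.0], 0.46)]
cover [([164.0, 132.0, 213.0, 272.0], 0.78)]
rib [([220.0, 196.0, 252.0, 212.0], 0.76), ([278.0, 209.0, 282.0, 231.0], 0.67), ([161.0, 133.0, 465.0, 337.0], 0.38)]
test_cup [([230.0, 256.0, 253.0, 289.0], 0.57)]
top [ 0.334 -0.011  1.281]
unit [([204.0, 80.0, 466.0, 247.0], 0.89)]
bowl [([294.0, 139.0, 351.0, 201.0], 0.73), ([180.0, 256.0, 237.0, 317.0], 0.64)]
free_ring [([237.0, 120.0, 276.0, 157.0], 0.66)]
beaker [([230.0, 179.0, 262.0, 212.0], 0.67), ([296.0, 140.0, 352.0, 199.0], 0.65)]
wing [([357.0, 170.0, 365.0, 183.0], 0.54)]
cover [([424.0, 122.0, 468.0, 222.0], 0.92)]
rib [([367.0, 224.0, 399.0, 240.0], 0.89)]
test_cup [([401.0, 118.0, 420.0, 136.0], 0.76)]
[ 0.22704938 -0.60905243  0.23131801] [[ 9.37029110e-01  3.49251265e-01  1.65390357e-05]
 [ 3.49251265e-01 -9.37029110e-01 -2.06951432e-05]
 [ 8.26975295e-06  2.51682308e-05 -1.00000000e+00]] 0.08545843601782226
```

View pics/scene0.png

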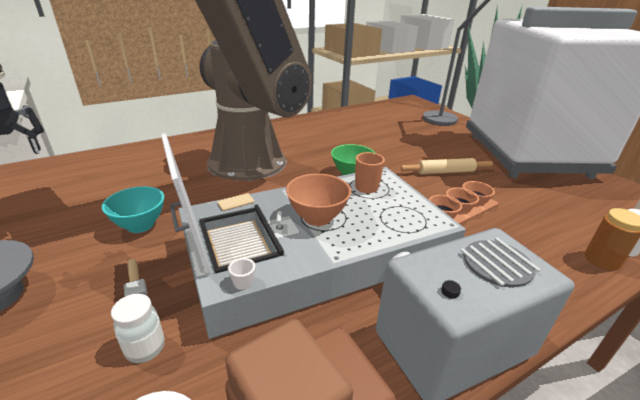

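View pics/top0.png

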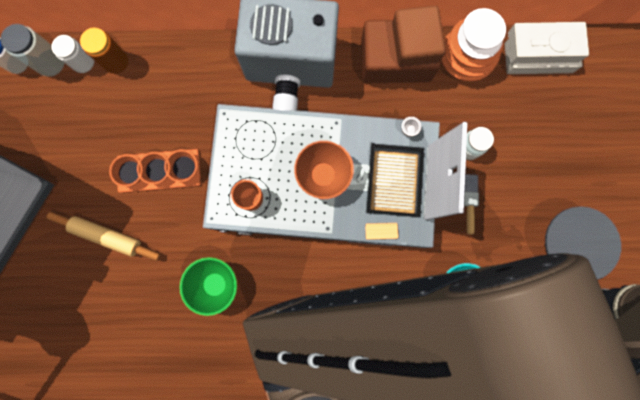

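The terracotta bowl is at top (323,170). The look-alikes are the green bowl at (209,287) and the turquoise one at (135,210) in scene. Only the terracotta bowl stands on the deck beside the stud and overhangs the lock. The empty ring is at top (256,139), and the beaker is in the other ring at (247,197). I'll confirm with one enlarged crop.

Run:
```python
from h import *
c=cap("top"); cr=c[0][80:265,198:473]; cv2.imwrite("pics/c1.png",cv2.resize(cr,None,fx=2.9,fy=2.9,interpolation=cv2.INTER_CUBIC))
# rough unit from corners at z=.1: order (+x,+y),(+x,-y),(-x,-y),(-x,+y)
px=[(218,105),(438,122),(433,247),(204,228)]
for p in px: print(ray(c,p,.1).round(3))
for n,p,z in(("ring",(256.5,138.5),.1),("bowlrim",(322.5,170),.182),("wing",(361,176.5),.135),("beaker",(246,195.5),.19)): print(n,ray(c,p,z).round(3))
```

```text
[0.751 0.262 0.1  ]
[ 0.693 -0.341  0.1  ]
[ 0.354 -0.311  0.1  ]
[0.412 0.294 0.1  ]
ring [0.654 0.155 0.1  ]
bowlrim [ 0.548 -0.022  0.182]
wing [ 0.539 -0.123  0.135]
beaker [0.485 0.168 0.19 ]
```

View pics/c1.png

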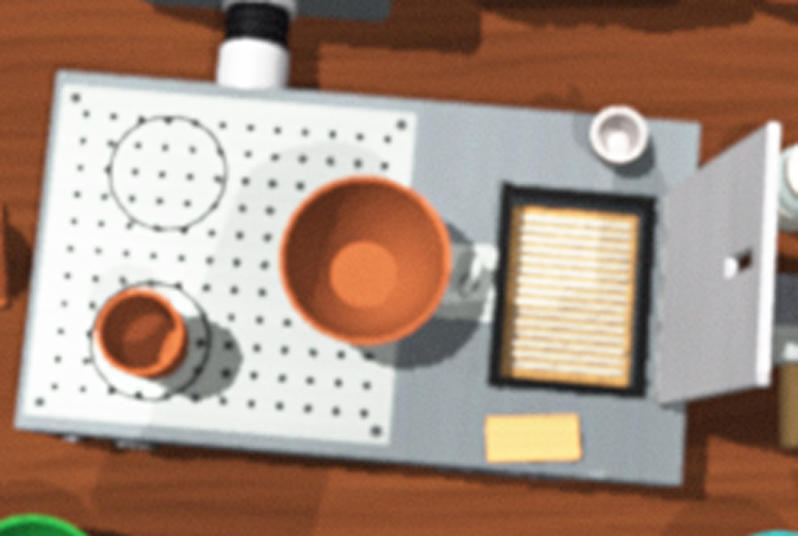

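```bash
cat >> h.py <<'E'
def unit():
    u=np.load("u.npy"); a=u[2]; return np.array([[np.cos(a),-np.sin(a)],[np.sin(a),np.cos(a)]]),u[:2]
def U2W(p): R,t=unit(); return R@np.array(p)+t
def W2U(p): R,t=unit(); return R.T@(np.array(p)[:2]-t)
def tool(dw):
    return np.array(sensors.sense()["orientation"]).T@np.array(dw)
E
python3 - <<'E'
from h import *
from scipy.optimize import least_squares
c=cap("top")
px=np.array([(58,72),(700,122),(683,486),(15,428),(168,173),(151,341)])/2.9+[198,80]-0.3
un=np.array([(170,305),(170,-305),(-170,-305),(-170,305),(80,165),(-80,165)])/1e3
W=np.array([ray(c,p,.1)[:2] for p in px])
def f(u):
    R=np.array([[np.cos(u[2]),-np.sin(u[2])],[np.sin(u[2]),np.cos(u[2])]]); return (un@R.T+u[:2]-W).ravel()
s=least_squares(f,[.55,0,-.09],loss='soft_l1',f_scale=.003); np.save("u.npy",s.x); print(s.x.round(4),(s.fun.reshape(-1,2)*1e3).round(1))
for n,p in(("ring",(.08,.165)),("ring0",(0,-.012)),("wing",(0,-.125)),("press",(-.055,-.115)),("beaker",(-.08,.165))): print(n,U2W(p).round(4))
b=nets.boxes_of("bowl","top")[0]["extent"]; p=((b[0]+b[2])/2,(b[1]+b[3])/2); w=ray(c,p,.182);print("bowl",w.round(4),W2U(w).round(4))
c=cap("scene"); print("scene corners", proj(c,[np.r_[U2W(q),.1] for q in un]).round(0).tolist())
E
```

```text
[ 0.5543 -0.0223 -0.0987] [[  1.4   1.7]
 [ -0.5   1.5]
 [  1.9   2.7]
 [  0.9   1.2]
 [ -1.8 -23.7]
 [ -2.  -22.9]]
ring [0.6502 0.1341]
ring0 [ 0.5532 -0.0342]
wing [ 0.542  -0.1466]
press [ 0.4883 -0.1313]
beaker [0.491  0.1498]
bowl [0.2615 0.2601 0.182 ] [-0.3193  0.2521]
scene corners [[465.0, 229.0], [201.0, 307.0], [177.0, 208.0], [385.0, 166.0], [393.0, 221.0], [360.0, 189.0]]
```

Run:
```python
from h import *
from scipy.optimize import least_squares
c=cap("top")
px=np.array([(58,72),(700,122),(683,486),(15,428),(168,173),(151,341)])/2.9+[198,80]-0.3
un=np.array([(170,282),(170,-328),(-170,-328),(-170,282),(80,165),(-80,165)])/1e3
W=np.array([ray(c,p,.1)[:2] for p in px])
def f(u):
    R=np.array([[np.cos(u[2]),-np.sin(u[2])],[np.sin(u[2]),np.cos(u[2])]]); return (un@R.T+u[:2]-W).ravel()
s=least_squares(f,[.55,0,-.09],loss='soft_l1',f_scale=.003); np.save("u.npy",s.x); print(s.x.round(4),(s.fun.reshape(-1,2)*1e3).round(1))
for n,p in(("ring",(.08,.165)),("ring0",(0,-.012)),("wing",(0,-.125)),("press",(-.055,-.115)),("beaker",(-.08,.165))): print(n,U2W(p).round(4))
for q in((416,113),(388,444)): print(W2U(ray(c,np.array(q)/2.9+[198,80]-.3,.1)).round(4))
w=ray(c,np.array((365,261))/2.9+[198,80]-.3,.182);print("bowl",w.round(4),W2U(w).round(4))
c=cap("scene"); print("scene corners", proj(c,[np.r_[U2W(q),.1] for q in un]).round(0).tolist())
```

```text
[ 5.559e-01 -5.000e-04 -9.790e-02] [[ 0.5  0.8]
 [-0.9  0.5]
 [ 1.4  1.5]
 [-0.  -0.1]
 [-0.4 -1.8]
 [-0.5 -1.1]]
ring [0.6517 0.1559]
ring0 [ 0.5547 -0.0124]
wing [ 0.5437 -0.1249]
press [ 0.4899 -0.1095]
beaker [0.4924 0.1716]
[ 0.1576 -0.061 ]
[-0.1559 -0.0596]
bowl [ 0.5492 -0.025   0.182 ] [-0.0043 -0.0251]
scene corners [[464.0, 228.0], [201.0, 307.0], [177.0, 208.0], [384.0, 166.0], [401.0, 219.0], [367.0, 188.0]]
```

send_rows(
  plan=[
    {"gripper":0,"slide":[0,0,-0.05],"yaw":-8},
    {"gripper":0,"slide":[0,0,-0.05],"yaw":-8},
    {"gripper":0,"slide":[0,0,-0.05],"yaw":-8},
    {"gripper":0,"slide":[0,0,-0.05],"yaw":-8},
    {"gripper":0,"slide":[0,0,0],"yaw":-8},
  ],
)

```text
time: 1.7
tcp_pos: [0.2277, -0.611, 0.4392]
orientation: [[0.488, 0.873, 0.003], [0.873, -0.488, -0.01], [-0.007, 0.008, -1.0]]
ft_force: [0.6, -0.7, 0.1]
finger_gap: 0.0123
grasp_force: 0.0
```

send_rows(
  plan=[
    {"gripper":0,"slide":[0,0,0],"yaw":-8},
    {"gripper":0,"slide":[0,0,0],"yaw":-8},
    {"gripper":0,"slide":[0,0,0],"yaw":-8},
    {"gripper":0,"slide":[0,0,0],"yaw":0},
  ],
)

```text
time: 2.1
tcp_pos: [0.227, -0.609, 0.4313]
orientation: [[0.094, 0.996, 0.0], [0.996, -0.094, 0.0], [0.0, 0.0, -1.0]]
ft_force: [-0.1, -0.6, -0.3]
finger_gap: -0.0001
grasp_force: 0.0
```

```bash
cat > d.py <<'E'
from h import *
import sys
s=sensors.sense(); p=np.array(s["tcp_pos"]); R=np.array(s["orientation"])
print("t",s["time"],"tcp",p.round(4),"unit",W2U(p).round(4),"psi",round(np.degrees(np.arctan2(R[1,0],R[0,0])),1),"F",np.round(s["ft_force"],1),"gap",round(s["finger_gap"],4),"zax",R[:,2].round(3))
if len(sys.argv)>3: print("tool delta",(R.T@(np.array([float(a) for a in sys.argv[1:4]])-p)).round(4))
E
python3 d.py 0.549 -0.025 0.43
```

```text
t 2.1 tcp [ 0.227  -0.609   0.4313] unit [-0.2678 -0.6378] psi 84.6 F [-0.1 -0.6 -0.3] gap -0.0001 zax [ 0.  0. -1.]
tool delta [0.6117 0.2656 0.0013]
```

send_rows(
  plan=[
    {"gripper":0,"slide":[0.044,0.019,0],"yaw":0},
    {"gripper":0,"slide":[0.044,0.019,0],"yaw":0},
    {"gripper":0,"slide":[0.044,0.019,0],"yaw":0},
    {"gripper":0,"slide":[0.044,0.019,0],"yaw":0},
    {"gripper":0,"slide":[0.044,0.019,0],"yaw":0},
  ],
)

```text
time: 2.6
tcp_pos: [0.3434, -0.3975, 0.4314]
orientation: [[0.102, 0.995, 0.0], [0.995, -0.102, -0.0], [-0.0, 0.0, -1.0]]
ft_force: [0.5, -0.1, 0.5]
finger_gap: 0.0001
grasp_force: 0.0
```

send_rows(
  plan=[
    {"gripper":0,"slide":[0.044,0.019,0],"yaw":0},
    {"gripper":0,"slide":[0.044,0.019,0],"yaw":0},
    {"gripper":0,"slide":[0.044,0.019,0],"yaw":0},
    {"gripper":0,"slide":[0.044,0.019,0],"yaw":0},
    {"gripper":0,"slide":[0.044,0.019,0],"yaw":0},
  ],
)

```text
time: 3.1
tcp_pos: [0.4593, -0.1877, 0.4316]
orientation: [[0.102, 0.995, 0.001], [0.995, -0.102, -0.0], [-0.0, 0.001, -1.0]]
ft_force: [1.0, 0.1, -0.5]
finger_gap: 0.0
grasp_force: 0.0
```

send_rows(
  plan=[
    {"gripper":0,"slide":[0.044,0.019,0],"yaw":0},
    {"gripper":0,"slide":[0.044,0.019,0.03],"yaw":0},
    {"gripper":0,"slide":[0.044,0.019,0.03],"yaw":0},
    {"gripper":0,"slide":[0.04,0.018,0.03],"yaw":0},
    {"gripper":0,"slide":[0,0,0],"yaw":0},
  ],
)

```text
time: 3.6
tcp_pos: [0.5434, -0.0335, 0.3463]
orientation: [[0.098, 0.995, -0.005], [0.995, -0.098, 0.002], [0.001, -0.005, -1.0]]
ft_force: [-1.2, -0.4, 0.3]
finger_gap: -0.0
grasp_force: 0.0
```

```bash
python3 d.py 0.549 -0.025 0.124
```

```text
t 3.6 tcp [ 0.5434 -0.0335  0.3463] unit [-0.0092 -0.0341] psi 84.4 F [-1.2 -0.4  0.3] gap -0.0 zax [-0.005  0.002 -1.   ]
tool delta [0.0087 0.0058 0.2223]
```

send_rows(
  plan=[
    {"gripper":0,"slide":[0,0,0.04],"yaw":0},
    {"gripper":0,"slide":[0,0,0.04],"yaw":0},
    {"gripper":0,"slide":[0,0,0.04],"yaw":0},
    {"gripper":0,"slide":[0,0,0],"yaw":0},
    {"gripper":0,"slide":[0,0,0],"yaw":0},
  ],
)

```text
time: 4.1
tcp_pos: [0.5436, -0.0379, 0.2309]
orientation: [[0.099, 0.995, -0.001], [0.995, -0.099, -0.0], [-0.0, -0.001, -1.0]]
ft_force: [0.1, -0.3, 1.4]
finger_gap: 0.0
grasp_force: 0.0
```

```bash
python3 d.py 0.549 -0.025 0.124
```

```text
t 4.1 tcp [ 0.5436 -0.0379  0.2309] unit [-0.0086 -0.0385] psi 84.3 F [ 0.1 -0.3  1.4] gap 0.0 zax [-0.001 -0.    -1.   ]
tool delta [0.0134 0.0042 0.1069]
```

send_rows(
  plan=[
    {"gripper":0,"slide":[0.013,0.004,0.01],"yaw":0},
    {"gripper":0,"slide":[0,0,0.035],"yaw":0},
    {"gripper":0,"slide":[0,0,0.035],"yaw":0},
    {"gripper":0,"slide":[0,0,0.027],"yaw":0},
    {"gripper":0,"slide":[0,0,0],"yaw":0},
  ],
)

```text
time: 4.6
tcp_pos: [0.548, -0.0245, 0.1216]
orientation: [[0.098, 0.995, -0.003], [0.995, -0.098, 0.0], [0.0, -0.003, -1.0]]
ft_force: [0.6, 1.1, 0.8]
finger_gap: 0.0005
grasp_force: 0.0
```

```bash
python3 d.py 0.652 0.156 0.124
```

```text
t 4.6 tcp [ 0.548  -0.0245  0.1216] unit [-0.0055 -0.0247] psi 84.4 F [0.6 1.1 0.8] gap 0.0005 zax [-0.003  0.    -1.   ]
tool delta [ 0.1897  0.0859 -0.0026]
```

send_rows(
  plan=[
    {"gripper":0,"slide":[0.011,0.005,0],"yaw":0},
    {"gripper":0,"slide":[0.011,0.005,0],"yaw":0},
    {"gripper":0,"slide":[0.009,0.004,0],"yaw":0},
    {"gripper":0,"slide":[0.009,0.004,0],"yaw":0},
    {"gripper":0,"slide":[0.011,0.005,0],"yaw":0},
  ],
)

```text
time: 5.1
tcp_pos: [0.577, 0.0243, 0.1237]
orientation: [[0.097, 0.995, 0.0], [0.995, -0.097, -0.0], [-0.0, 0.001, -1.0]]
ft_force: [-1.2, -2.8, 1.3]
finger_gap: -0.0002
grasp_force: 1.7
```

send_rows(
  plan=[
    {"gripper":0,"slide":[0.011,0.005,0],"yaw":0},
    {"gripper":0,"slide":[0.011,0.005,0],"yaw":0},
    {"gripper":0,"slide":[0.011,0.005,0],"yaw":0},
    {"gripper":0,"slide":[0.011,0.005,0],"yaw":0},
    {"gripper":0,"slide":[0.011,0.005,0],"yaw":0},
  ],
)

```text
time: 5.6
tcp_pos: [0.6071, 0.0767, 0.1229]
orientation: [[0.097, 0.995, -0.0], [0.995, -0.097, -0.0], [-0.0, -0.0, -1.0]]
ft_force: [-1.7, -3.3, 2.0]
finger_gap: 0.0003
grasp_force: 1.7
```

```bash
cat > b.py <<'E'
from h import *
c=cap("top"); b=[x for x in nets.boxes_of("bowl","top")]
for x in b[:3]:
    e=x["extent"]; w=ray(c,((e[0]+e[2])/2,(e[1]+e[3])/2),.182); print("bowl",np.round(e),round(x["score"],2),w.round(4),W2U(w).round(4))
# colour-based rim fit near
hsv=cv2.cvtColor(c[0],cv2.COLOR_BGR2HSV); m=cv2.inRange(hsv,(3,110,60),(14,255,255)); m[:,:205]=0;m[:,460:]=0;m[:90]=0;m[245:]=0
n,l,st,ce=cv2.connectedComponentsWithStats(m)
for i in range(1,n):
    if st[i,4]>150:
        x,y,w_,h_=st[i,:4]; w=ray(c,(x+w_/2-.5,y+h_/2-.5),.182); print("blob",st[i],w.round(4),W2U(w).round(4))
cv2.imwrite("last.png",c[0])
E
python3 b.py; python3 d.py 0.652 0.156 0.124
```

```text
bowl [440. 262. 495. 322.] 0.92 [ 0.244  -0.3684  0.182 ] [-0.2745 -0.3967]
bowl [315. 133. 321. 168.] 0.46 [ 0.599  -0.0119  0.182 ] [ 0.044  -0.0072]
bowl [111. 148. 200. 195.] 0.27 [0.5514 0.3975 0.182 ] [-0.0434  0.3956]
blob [205  90  19 105 862] [0.6247 0.2516 0.182 ] [0.0438 0.2576]
blob [ 310   90  150   46 4158] [ 0.6955 -0.1829  0.182 ] [ 0.1567 -0.168 ]
blob [311 132  11  37 215] [ 0.6001 -0.0067  0.182 ] [ 0.0446 -0.0019]
blob [434 214  26  31 713] [ 0.3962 -0.3256  0.182 ] [-0.1271 -0.3392]
t 5.7 tcp [0.6078 0.0774 0.1231] unit [0.044  0.0825] psi 84.5 F [-2.4 -1.1  7.3] gap 0.0 zax [ 0.001  0.    -1.   ]
tool delta [ 0.0825  0.0365 -0.0008]
```

```bash
cat > b2.py <<'E'
from h import *
from scipy.optimize import least_squares
c=cap("scene"); bs=nets.boxes_of("bowl","scene"); a=np.linspace(0,2*np.pi,90)
def box(p):
    P=np.vstack([np.c_[p[0]+r*np.cos(a),p[1]+r*np.sin(a),0*a+z] for r,z in((.034,.1),(.055,.13),(.076,.182))]); q=proj(c,P); return np.r_[q.min(0),q.max(0)]
for x in bs[:3]:
    e=np.array(x["extent"]); s=least_squares(lambda p:box(p)-e,[.6,.06],loss='soft_l1'); print(e.round(1),round(x["score"],2),s.x.round(4),W2U(s.x).round(4),s.fun.round(1))
im=c[0].copy(); cv2.imwrite("last_s.png",im)
E
python3 b2.py
```

```text
[323.8 172.9 386.5 226.4] 0.98 [0.5925 0.0534] [0.0311 0.0572] [-1.6  0.2  1.6 -0.4]
[332.6 145.4 355.3 169.8] 0.73 [0.3549 0.1979] [-0.2194  0.1778] [ -9.6 -14.9  19.4   0.6]
[102.  186.9 162.8 230.2] 0.72 [ 0.3804 -0.3867] [-0.1369 -0.4016] [ -2.5 -11.4  10.9   0.6]
```

send_rows(
  plan=[
    {"gripper":0,"slide":[0.011,0.005,0],"yaw":0},
    {"gripper":0,"slide":[0.011,0.005,0],"yaw":0},
    {"gripper":0,"slide":[0.011,0.005,0],"yaw":0},
    {"gripper":0,"slide":[0.011,0.005,0],"yaw":0},
    {"gripper":0,"slide":[0.011,0.005,0],"yaw":0},
  ],
)

```text
time: 6.3
tcp_pos: [0.6374, 0.1291, 0.1229]
orientation: [[0.097, 0.995, -0.0], [0.995, -0.097, -0.0], [-0.0, -0.0, -1.0]]
ft_force: [-0.8, -2.8, 1.6]
finger_gap: -0.0
grasp_force: 1.7
```

send_rows(
  plan=[
    {"gripper":0,"slide":[0.011,0.005,0],"yaw":0},
    {"gripper":0,"slide":[0.011,0.005,0],"yaw":0},
    {"gripper":0,"slide":[0.011,0.005,0],"yaw":0},
    {"gripper":0,"slide":[0.008,0.003,0],"yaw":0},
    {"gripper":0,"slide":[0,0,0],"yaw":0},
  ],
)

```text
time: 6.8
tcp_pos: [0.6595, 0.1685, 0.1231]
orientation: [[0.096, 0.995, 0.001], [0.995, -0.096, 0.0], [0.0, 0.001, -1.0]]
ft_force: [-1.4, -2.1, 6.1]
finger_gap: -0.0001
grasp_force: 2.9
```

```bash
python3 b2.py; python3 d.py 0.666 0.18 0.124
```

```text
[365.8 175.1 434.4 227.5] 0.96 [0.6472 0.1409] [0.077  0.1496] [ 0.8 -0.3 -0.8  0.4]
[332.1 145.  372.9 173.3] 0.94 [0.3784 0.1961] [-0.1958  0.1783] [ -5.5 -11.7   6.3   0.6]
[102.1 185.7 162.6 228.9] 0.71 [ 0.3752 -0.3862] [-0.1421 -0.4016] [ -2.5 -11.2  10.9   0.6]
t 6.9 tcp [0.6592 0.1676 0.1234] unit [0.0864 0.1774] psi 84.5 F [-1.8 -0.3  7.5] gap 0.0003 zax [ 0.001  0.    -1.   ]
tool delta [ 0.013   0.0055 -0.0006]
```

Needs about 13 mm more, nearly all along unit y. After that I'll back off and rise.

send_rows(
  plan=[
    {"gripper":0,"slide":[0.007,0.002,0],"yaw":0},
    {"gripper":0,"slide":[0.006,0.002,0],"yaw":0},
    {"gripper":0,"slide":[0,0,0],"yaw":0},
    {"gripper":0,"slide":[-0.013,-0.006,0],"yaw":0},
    {"gripper":0,"slide":[-0.01,-0.005,0],"yaw":0},
  ],
)

```text
time: 7.4
tcp_pos: [0.65, 0.157, 0.1227]
orientation: [[0.097, 0.995, -0.0], [0.995, -0.097, -0.0], [-0.0, -0.0, -1.0]]
ft_force: [0.3, 0.0, -0.3]
finger_gap: -0.0001
grasp_force: 0.0
```

```bash
python3 b2.py; python3 d.py 0.648 0.15 0.124
```

```text
[ 99.8 189.3 166.3 230.7] 0.94 [ 0.3805 -0.3906] [-0.1365 -0.4054] [ -2.3 -13.4   5.7   0.6]
[369.  178.3 436.9 226.5] 0.77 [0.6504 0.1466] [0.0796 0.1556] [ 0.4 -3.5 -0.4  1.5]
[332.3 146.1 371.  176. ] 0.65 [0.3913 0.1854] [-0.182   0.1689] [ -6.5 -10.8   8.    0.6]
t 7.5 tcp [0.6496 0.1562 0.1229] unit [0.0779 0.165 ] psi 84.4 F [ 0.4  0.7 -0.1] gap 0.0001 zax [-0.001 -0.    -1.   ]
tool delta [-0.0063 -0.001  -0.0011]
```

Now rise, retreat to near the stud, and check from the top.

send_rows(
  plan=[
    {"gripper":0,"slide":[0,0,-0.03],"yaw":0},
    {"gripper":0,"slide":[0,0,-0.04],"yaw":0},
    {"gripper":0,"slide":[0,0,-0.04],"yaw":0},
    {"gripper":0.085,"slide":[0,0,-0.04],"yaw":0},
    {"gripper":0.085,"slide":[-0.035,-0.03,-0.02],"yaw":0},
  ],
)

```text
time: 8.0
tcp_pos: [0.6214, 0.1281, 0.2966]
orientation: [[0.095, 0.995, 0.007], [0.995, -0.095, 0.002], [0.003, 0.007, -1.0]]
ft_force: [0.9, -0.9, 1.3]
finger_gap: 0.0285
grasp_force: 0.0
```

send_rows(
  plan=[
    {"gripper":0.06,"slide":[-0.035,-0.03,0],"yaw":0},
    {"gripper":0.06,"slide":[-0.035,-0.03,0],"yaw":0},
    {"gripper":0.06,"slide":[-0.035,-0.03,0],"yaw":0},
    {"gripper":0.06,"slide":[-0.035,-0.03,0],"yaw":0},
    {"gripper":0.06,"slide":[-0.035,-0.03,0],"yaw":0},
  ],
)

```text
time: 8.5
tcp_pos: [0.4499, -0.0345, 0.293]
orientation: [[0.097, 0.995, 0.001], [0.995, -0.097, -0.0], [0.0, 0.001, -1.0]]
ft_force: [0.6, -0.5, 0.7]
finger_gap: 0.0598
grasp_force: 0.0
```

```bash
python3 b2.py; python3 b.py; python3 d.py 0.5437 -0.125 0.25;python3 - <<'E'
from h import *
for n in("last.png","last_s.png"):
    im=cv2.imread(n); c=cap("top" if n=="last.png" else "scene"); q=proj(c,np.r_[U2W((0,-.125)),.135])[0]; print(q)
    x,y=q.astype(int); cr=cv2.resize(im[y-45:y+35,max(x-60,0):x+60],None,fx=6,fy=6,interpolation=cv2.INTER_CUBIC); cv2.imwrite("pics/w_"+n,cr[:480,:720])
    print(nets.boxes_of("wing","top" if n=="last.png" else "scene")[:2])
E
```

```text
[102.1 186.6 165.  226.8] 0.79 [ 0.3666 -0.3855] [-0.1508 -0.4017] [ -2.4 -13.6   7.9   0.6]
[333.4 145.8 372.5 175.3] 0.7 [0.3894 0.1909] [-0.1844  0.1742] [ -6.3 -11.    7.7   0.6]
[368.3 175.5 435.4 229.3] 0.57 [0.6526 0.1413] [0.0824 0.1506] [-0.1  0.2  0.1 -0.2]
bowl [441. 265. 497. 323.] 0.94 [ 0.2386 -0.3723  0.182 ] [-0.2795 -0.4011]
bowl [179. 257. 237. 316.] 0.8 [0.2643 0.2598 0.182 ] [-0.3156  0.2305]
bowl [228. 101. 285. 164.] 0.57 [0.6472 0.1441 0.182 ] [0.0767 0.1528]
blob [ 205   90   81   84 4145] [0.6509 0.1732 0.182 ] [0.0775 0.1821]
blob [ 297   90  163   46 4434] [ 0.6957 -0.1663  0.182 ] [ 0.1554 -0.1514]
blob [231 180  31  30 729] [0.4891 0.1694 0.182 ] [-0.0831  0.1625]
blob [434 214  26  31 724] [ 0.3962 -0.3256  0.182 ] [-0.1271 -0.3392]
blob [205 229  61  16 750] [0.3849 0.1958 0.182 ] [-0.1893  0.1786]
blob [289 237  75   8 360] [ 0.3721 -0.0283  0.182 ] [-0.1802 -0.0457]
t 8.7 tcp [ 0.4513 -0.0342  0.2935] unit [-0.1009 -0.0438] psi 84.3 F [ 0.7 -0.1  1.2] gap 0.0603 zax [ 0.001  0.    -1.   ]
tool delta [-0.0812  0.1009  0.0436]
[361.59376955 174.6921674 ]
[]
[276.58838098 215.26132832]
[{'extent': [229.5, 258.3, 254.1, 291.2], 'score': 0.54}]
```

View pics/w_last_s.png

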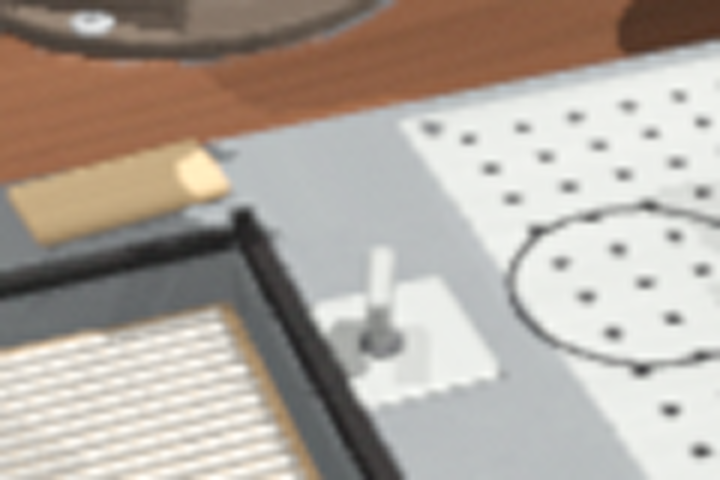

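Run:
```python
from h import *
from scipy.optimize import least_squares
c=cap("scene"); im=c[0]
a=np.linspace(0,2*np.pi,90)
def box(p):
    P=np.vstack([np.c_[p[0]+r*np.cos(a),p[1]+r*np.sin(a),0*a+z] for r,z in((.034,.1),(.055,.13),(.076,.182))]); q=proj(c,P); return np.r_[q.min(0),q.max(0)]
e=np.array([281.,174,349,226]); s=least_squares(lambda p:box(p)-e,[.55,-.02]); print("bowl0",W2U(s.x).round(4),s.fun.round(1))
O=np.array([int(276-60),int(215-45)])
w=U2W((0,-.125))
for th in np.arange(.85,1.45,.1):
    g=np.pi/2-.0979+th; L=np.array([np.cos(g),np.sin(g)]); T=np.array([-L[1],L[0]])
    P=[np.r_[w+i*.019*L+j*.005*T,z] for z in(.119,.135) for i in(-1,1) for j in(-1,1)]
    q=(proj(c,P)+.5-O)*6; print(round(th,2),"box",np.r_[q.min(0),q.max(0)].round(0),"top",q[4:].round(0).tolist())
ct=cap("top"); q=proj(ct,np.r_[w,.135])[0].astype(int); cr=ct[0][q[1]-22:q[1]+23,q[0]-30:q[0]+30]; print(q)
cv2.imwrite("pics/wt.png",np.hstack([cv2.resize(cr,(480,360),interpolation=cv2.INTER_CUBIC),cv2.resize(ct[0][80:260,200:440],(300,225)).copy() if 0 else np.zeros((360,1,3),np.uint8)]))
```

```text
bowl0 [-0.0015 -0.0297] [ 0.9 -0.6 -0.9  0.7]
0.85 box [335. 245. 398. 339.] top [[360.0, 305.0], [335.0, 300.0], [397.0, 250.0], [373.0, 245.0]]
0.95 box [339. 245. 394. 340.] top [[365.0, 305.0], [339.0, 301.0], [393.0, 249.0], [368.0, 245.0]]
1.05 box [344. 246. 389. 339.] top [[370.0, 305.0], [344.0, 303.0], [388.0, 248.0], [363.0, 246.0]]
1.15 box [349. 246. 385. 339.] top [[376.0, 304.0], [349.0, 304.0], [384.0, 247.0], [358.0, 246.0]]
1.25 box [353. 246. 382. 339.] top [[381.0, 303.0], [354.0, 304.0], [379.0, 246.0], [353.0, 247.0]]
1.35 box [348. 245. 387. 339.] top [[386.0, 302.0], [359.0, 305.0], [374.0, 245.0], [348.0, 248.0]]
[361 174]
```

View pics/wt.png

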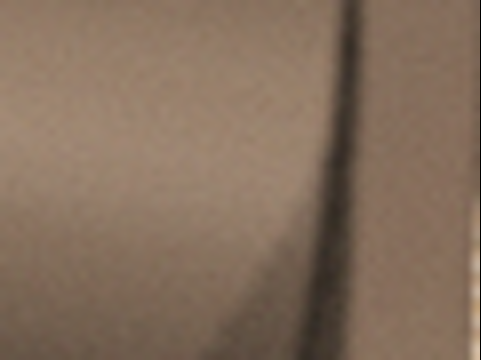

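```bash
cat > ov.py <<'E'
from h import *
import sys
a=np.linspace(0,2*np.pi,120); out=[]
for n,(x0,y0) in(("top",(205,80)),("scene",(340,150))):
    c=cap(n); S=4; im=cv2.resize(c[0][y0:y0+100,x0:x0+100],None,fx=S,fy=S,interpolation=cv2.INTER_CUBIC)
    for r,z,col in((.076,.182,(255,255,0)),(.053,.1,(0,255,0))):
        ctr=U2W((.08,.165)); P=np.c_[ctr[0]+r*np.cos(a),ctr[1]+r*np.sin(a),0*a+z]
        q=((proj(c,P)+.5-[x0,y0])*S).astype(np.int32); cv2.polylines(im,[q],True,col,1)
    out.append(im)
cv2.imwrite(sys.argv[1],np.hstack(out))
E
python3 ov.py pics/ov1.png
```

```text
(no output)
```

View pics/ov1.png

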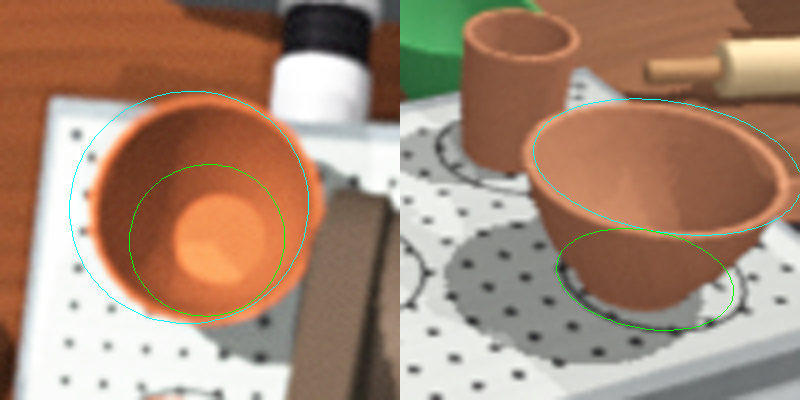

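send_rows(
  plan=[
    {"gripper":0,"slide":[0.033,0.03,0],"yaw":0},
    {"gripper":0,"slide":[0.033,0.03,0],"yaw":0},
    {"gripper":0,"slide":[0.033,0.03,0],"yaw":0},
    {"gripper":0,"slide":[0.033,0.03,0],"yaw":0},
    {"gripper":0,"slide":[0.033,0.03,0],"yaw":0},
  ],
)

```text
time: 9.6
tcp_pos: [0.618, 0.1181, 0.2926]
orientation: [[0.096, 0.995, -0.0], [0.995, -0.096, -0.0], [-0.0, -0.0, -1.0]]
ft_force: [1.6, -0.5, 0.9]
finger_gap: 0.0
grasp_force: 0.0
```

send_rows(
  plan=[
    {"gripper":0,"slide":[0.033,0.03,0],"yaw":0},
    {"gripper":0,"slide":[0,0,0.03],"yaw":0},
    {"gripper":0,"slide":[0,0,0.03],"yaw":0},
    {"gripper":0,"slide":[0,0,0],"yaw":0},
    {"gripper":0,"slide":[0,0,0],"yaw":0},
  ],
)

```text
time: 10.1
tcp_pos: [0.6497, 0.1464, 0.233]
orientation: [[0.097, 0.995, -0.001], [0.995, -0.097, -0.0], [-0.0, -0.001, -1.0]]
ft_force: [0.1, -0.1, 0.4]
finger_gap: 0.0001
grasp_force: 0.0
```

```bash
python3 d.py 0.650 0.146 0.124
```

```text
t 10.1 tcp [0.6497 0.1464 0.233 ] unit [0.079  0.1553] psi 84.5 F [ 0.1 -0.1  0.4] gap 0.0001 zax [-0.001 -0.    -1.   ]
tool delta [-0.0003  0.0004  0.109 ]
```

send_rows(
  plan=[
    {"gripper":0,"slide":[0,0,0.037],"yaw":0},
    {"gripper":0,"slide":[0,0,0.037],"yaw":0},
    {"gripper":0,"slide":[0,0,0.035],"yaw":0},
    {"gripper":0,"slide":[0.01,0,0],"yaw":0},
    {"gripper":0,"slide":[0.01,0,0],"yaw":0},
  ],
)

```text
time: 10.6
tcp_pos: [0.6529, 0.1668, 0.1259]
orientation: [[0.098, 0.995, 0.001], [0.995, -0.098, 0.0], [0.001, 0.001, -1.0]]
ft_force: [0.6, 0.8, 1.0]
finger_gap: -0.0002
grasp_force: 0.0
```

send_rows(
  plan=[
    {"gripper":0,"slide":[0.01,0,0],"yaw":0},
    {"gripper":0,"slide":[0.008,0,0],"yaw":0},
    {"gripper":0,"slide":[0,0,0],"yaw":0},
    {"gripper":0,"slide":[0,0,0],"yaw":0},
  ],
)

```text
time: 11.0
tcp_pos: [0.6544, 0.1846, 0.1254]
orientation: [[0.096, 0.995, 0.002], [0.995, -0.096, 0.0], [0.001, 0.002, -1.0]]
ft_force: [-0.5, -0.9, 4.8]
finger_gap: -0.0002
grasp_force: 1.8
```

```bash
python3 b2.py|grep -v 0.38;  python3 d.py 0.654 0.185 0.124
```

```text
[373.3 175.  437.1 227.6] 0.83 [0.6518 0.152 ] [0.0805 0.1611] [-1.7 -0.4  1.6  0.1]
[331.8 145.7 370.9 173.1] 0.58 [0.3762 0.1943] [-0.1979  0.1763] [ -6.1 -12.6   7.3   0.6]
t 11.1 tcp [0.6541 0.1841 0.125 ] unit [0.0797 0.1933] psi 84.5 F [ 1.1 -0.2  2.6] gap -0.0002 zax [ 0.002  0.    -1.   ]
tool delta [ 0.0009 -0.0002  0.001 ]
```

send_rows(
  plan=[
    {"gripper":0,"slide":[0.004,0,0],"yaw":0},
    {"gripper":0,"slide":[0,0,0],"yaw":0},
    {"gripper":0,"slide":[-0.015,0,0],"yaw":0},
    {"gripper":0,"slide":[-0.015,0,0],"yaw":0},
    {"gripper":0,"slide":[0,0,-0.02],"yaw":0},
  ],
)

```text
time: 11.6
tcp_pos: [0.6488, 0.155, 0.1415]
orientation: [[0.098, 0.995, -0.005], [0.995, -0.098, -0.001], [-0.002, -0.005, -1.0]]
ft_force: [-0.8, 0.9, -0.2]
finger_gap: -0.0001
grasp_force: 0.0
```

send_rows(
  plan=[
    {"gripper":0,"slide":[0,0,-0.03],"yaw":0},
    {"gripper":0,"slide":[0,0,-0.04],"yaw":0},
    {"gripper":0,"slide":[0,0,-0.04],"yaw":0},
    {"gripper":0.05,"slide":[-0.04,-0.011,0],"yaw":0},
    {"gripper":0.05,"slide":[-0.041,-0.012,0],"yaw":0},
  ],
)

```text
time: 12.1
tcp_pos: [0.6202, 0.0783, 0.255]
orientation: [[0.096, 0.995, 0.002], [0.995, -0.096, 0.0], [0.0, 0.002, -1.0]]
ft_force: [0.0, -0.4, -0.9]
finger_gap: 0.028
grasp_force: 0.0
```

send_rows(
  plan=[
    {"gripper":0.05,"slide":[-0.041,-0.012,0],"yaw":0},
    {"gripper":0.05,"slide":[-0.041,-0.012,0],"yaw":0},
    {"gripper":0.05,"slide":[-0.041,-0.012,0],"yaw":0},
    {"gripper":0.05,"slide":[-0.041,-0.012,0],"yaw":0},
    {"gripper":0.05,"slide":[-0.041,-0.012,0],"yaw":0},
  ],
)

```text
time: 12.6
tcp_pos: [0.539, -0.1209, 0.2538]
orientation: [[0.098, 0.995, -0.0], [0.995, -0.098, 0.0], [0.0, -0.0, -1.0]]
ft_force: [0.4, -0.4, -0.8]
finger_gap: 0.0496
grasp_force: 0.0
```

send_rows(
  plan=[
    {"gripper":0.05,"slide":[0,0,0],"yaw":-8},
    {"gripper":0.05,"slide":[0,0,0],"yaw":-8},
    {"gripper":0.05,"slide":[0,0,0],"yaw":-8},
    {"gripper":0.05,"slide":[0,0,0],"yaw":-8},
    {"gripper":0.05,"slide":[0,0,0],"yaw":-8},
  ],
)

```text
time: 13.1
tcp_pos: [0.5398, -0.1196, 0.2537]
orientation: [[-0.569, 0.822, -0.0], [0.822, 0.569, 0.0], [0.0, -0.0, -1.0]]
ft_force: [0.4, -0.2, 0.2]
finger_gap: 0.0496
grasp_force: 0.0
```

send_rows(
  plan=[
    {"gripper":0.05,"slide":[0,0,0],"yaw":-8},
    {"gripper":0.05,"slide":[0,0,0],"yaw":-8},
    {"gripper":0.05,"slide":[0,0,0],"yaw":-8},
    {"gripper":0.05,"slide":[0,0,0],"yaw":-6},
    {"gripper":0.05,"slide":[0,0,0],"yaw":0},
  ],
)

```text
time: 13.6
tcp_pos: [0.5399, -0.1194, 0.2537]
orientation: [[-0.903, 0.43, -0.0], [0.43, 0.903, 0.0], [0.0, -0.0, -1.0]]
ft_force: [-0.6, -0.5, 0.8]
finger_gap: 0.0499
grasp_force: 0.0
```

```bash
python3 b2.py; python3 d.py $(python3 -c "
from h import *
w=U2W((0,-.1225));print(w[0],w[1],.111)")
python3 - <<'E'
from h import *
c=cap("scene");q=proj(c,np.r_[U2W((0,-.123)),.135])[0].astype(int); x,y=q
w=cv2.resize(c[0][y-50:y+40,x-50:x+60],None,fx=4,fy=4,interpolation=cv2.INTER_CUBIC)
b=cv2.resize(c[0][150:240,345:445],None,fx=4,fy=4,interpolation=cv2.INTER_CUBIC)
cv2.imwrite("pics/w2.png",np.hstack([w[:360,:400],b]))
E
```

```text
[330.1 146.3 374.3 176.2] 0.95 [0.3923 0.1847] [-0.181   0.1682] [ -4.4 -10.8   4.7   0.6]
[373.5 173.4 439.5 228.8] 0.79 [0.6536 0.1544] [0.0821 0.1637] [-0.5  1.3  0.5 -1. ]
[102.6 185.7 165.5 227.7] 0.67 [ 0.3708 -0.3848] [-0.1466 -0.4006] [ -2.4 -12.1   8.1   0.6]
t 13.7 tcp [ 0.5402 -0.1191  0.2538] unit [-0.0041 -0.1196] psi 154.2 F [ 0.2 -0.5  0.5] gap 0.05 zax [-0.  0. -1.]
tool delta [-0.0049 -0.0013  0.1428]
```

View pics/w2.png

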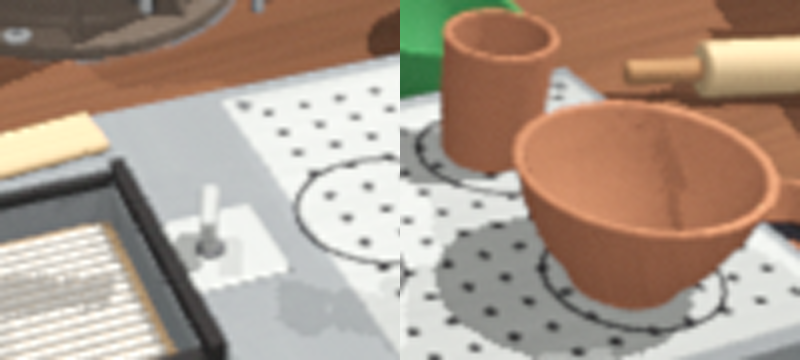

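send_rows(
  plan=[
    {"gripper":0.034,"slide":[-0.005,-0.001,0.04],"yaw":0},
    {"gripper":0.034,"slide":[0,0,0.04],"yaw":0},
    {"gripper":0.034,"slide":[0,0,0.03],"yaw":0},
    {"gripper":0.034,"slide":[0,0,0.015],"yaw":0},
    {"gripper":0.034,"slide":[0,0,0.015],"yaw":0},
  ],
  squeeze=20,
)

```text
time: 14.25
tcp_pos: [0.5442, -0.1217, 0.1127]
orientation: [[-0.901, 0.434, -0.001], [0.434, 0.901, 0.0], [0.001, -0.0, -1.0]]
ft_force: [0.1, -0.5, 1.8]
finger_gap: 0.0339
grasp_force: 0.8
```

send_rows(
  plan=[
    {"gripper":0.034,"slide":[0,0,0.001],"yaw":0},
    {"gripper":0,"slide":[0,0,0],"yaw":0},
    {"gripper":0,"slide":[0,0,0],"yaw":0},
    {"gripper":0,"slide":[0,0,0],"yaw":0},
    {"gripper":0,"slide":[0,0,0],"yaw":0},
  ],
  squeeze=20,
)

```text
time: 14.75
tcp_pos: [0.545, -0.1217, 0.1136]
orientation: [[-0.902, 0.432, 0.001], [0.432, 0.902, -0.0], [-0.001, 0.0, -1.0]]
ft_force: [-1.5, -0.8, 4.2]
finger_gap: 0.0096
grasp_force: 24.2
```

```bash
python3 d.py; python3 -c "
from h import *
print(sensors.sense()['grasp_force'],sensors.sense()['moment'])"
```

```text
t 14.75 tcp [ 0.545  -0.1217  0.1136] unit [ 0.001  -0.1217] psi 154.4 F [-1.5 -0.8  4.2] gap 0.0096 zax [ 0.001 -0.    -1.   ]
24.226987659931183 [-0.13527264  0.23598603  0.02182519]
```

send_rows(
  plan=[
    {"gripper":0,"slide":[0,0,0],"yaw":8},
    {"gripper":0,"slide":[0,0,0],"yaw":8},
    {"gripper":0,"slide":[0,0,0],"yaw":8},
    {"gripper":0,"slide":[0,0,0],"yaw":8},
    {"gripper":0,"slide":[0,0,0],"yaw":8},
  ],
)

```text
time: 15.25
tcp_pos: [0.5451, -0.1217, 0.1136]
orientation: [[-0.409, 0.913, 0.001], [0.913, 0.409, -0.0], [-0.001, 0.001, -1.0]]
ft_force: [-1.6, -1.8, 5.0]
finger_gap: 0.0096
grasp_force: 24.4
```

send_rows(
  plan=[
    {"gripper":0,"slide":[0,0,0],"yaw":8},
    {"gripper":0,"slide":[0,0,0],"yaw":8},
    {"gripper":0,"slide":[0,0,0],"yaw":8},
    {"gripper":0,"slide":[0,0,0],"yaw":6},
    {"gripper":0,"slide":[0,0,0],"yaw":0},
  ],
)

```text
time: 15.75
tcp_pos: [0.545, -0.1217, 0.1136]
orientation: [[0.101, 0.995, 0.001], [0.995, -0.101, -0.0], [-0.0, 0.001, -1.0]]
ft_force: [-0.9, -2.3, 5.5]
finger_gap: 0.0092
grasp_force: 24.4
```

```bash
python3 d.py; python3 -c "
from h import *
print(sensors.sense()['grasp_force'],sensors.sense()['moment'])"
```

```text
t 15.75 tcp [ 0.545  -0.1217  0.1136] unit [ 0.001  -0.1217] psi 84.2 F [-0.9 -2.3  5.5] gap 0.0092 zax [ 0.001 -0.    -1.   ]
24.38272476196289 [-0.1750234   0.28089621 -0.00782795]
```

send_rows(
  plan=[
    {"gripper":0.03,"slide":[0,0,0],"yaw":0},
    {"gripper":0.03,"slide":[0,0,0],"yaw":0},
    {"gripper":0.03,"slide":[0,0,-0.02],"yaw":0},
    {"gripper":0.03,"slide":[0,0,-0.03],"yaw":0},
    {"gripper":0.03,"slide":[0,0,-0.04],"yaw":0},
  ],
)

```text
time: 16.25
tcp_pos: [0.5438, -0.1212, 0.2027]
orientation: [[0.097, 0.995, -0.003], [0.995, -0.097, 0.001], [0.001, -0.003, -1.0]]
ft_force: [0.2, 0.1, 0.4]
finger_gap: 0.0295
grasp_force: 0.0
```

send_rows(
  plan=[
    {"gripper":0,"slide":[0,0,-0.045],"yaw":0},
    {"gripper":0,"slide":[0,0,-0.045],"yaw":0},
    {"gripper":0,"slide":[0,-0.02,-0.045],"yaw":0},
    {"gripper":0,"slide":[0,-0.03,-0.045],"yaw":0},
    {"gripper":0,"slide":[0,0,0],"yaw":0},
  ],
)

```text
time: 16.75
tcp_pos: [0.4969, -0.1171, 0.3853]
orientation: [[0.097, 0.995, 0.007], [0.995, -0.097, -0.002], [-0.002, 0.007, -1.0]]
ft_force: [0.4, 0.3, -0.3]
finger_gap: 0.0
grasp_force: 0.0
```

```bash
python3 - <<'E'
from h import *
u=np.load("u.npy"); u[1]+=.003; np.save("u.npy",u)
c=cap("top"); b=nets.boxes_of("cover","top"); print(b[:1])
def edge(th,x,r=.22,o=.0): return np.r_[U2W((x,-.3+r*np.cos(th)-o*np.sin(th))),.108+r*np.sin(th)+o*np.cos(th)]
for th in np.arange(1.3,1.81,.05): print(round(th,2),proj(c,[edge(th,.1,o=.004),edge(th,-.1,o=.004)]).round(1).tolist())
print("obs initial", [[466.3,123],[463,212.8]])
c=cap("scene"); q=proj(c,np.r_[U2W((0,-.125)),.135])[0].astype(int); x,y=q
w=cv2.resize(c[0][y-50:y+40,x-60:x+50],None,fx=3,fy=3,interpolation=cv2.INTER_CUBIC)
cv2.imwrite("pics/w3.png",np.hstack([w,cv2.resize(c[0][100:290,140:340],(284,270))]))
E
python3 d.py; python3 b2.py
```

```text
[{'extent': [351.9, 173.3, 360.6, 180.8], 'score': 0.23}]
1.3 [[425.2, 119.9], [420.4, 209.0]]
1.35 [[430.3, 119.9], [425.6, 209.3]]
1.4 [[435.4, 120.0], [430.8, 209.6]]
1.45 [[440.5, 120.2], [436.1, 210.0]]
1.5 [[445.6, 120.5], [441.3, 210.3]]
1.55 [[450.7, 120.9], [446.5, 210.8]]
1.6 [[455.6, 121.3], [451.5, 211.2]]
1.65 [[460.5, 121.8], [456.5, 211.7]]
1.7 [[465.2, 122.4], [461.4, 212.1]]
1.75 [[469.9, 123.0], [466.2, 212.7]]
1.8 [[474.3, 123.7], [470.8, 213.2]]
obs initial [[466.3, 123], [463, 212.8]]
t 16.9 tcp [ 0.4972 -0.1169  0.3793] unit [-0.0468 -0.1246] psi 84.5 F [-0.2 -0.2 -0.6] gap 0.0001 zax [ 0. -0. -1.]
[332.8 144.8 370.3 172.8] 0.96 [0.3752 0.1965] [-0.1988  0.1753] [ -6.6 -11.9   8.3   0.6]
[372.8 177.8 438.3 229.8] 0.77 [0.6599 0.146 ] [0.0894 0.1529] [-1.1 -1.3  1.1  0.4]
[101.7 185.1 163.6 230. ] 0.55 [ 0.3793 -0.3872] [-0.1377 -0.4051] [-2.4 -9.7  9.8  0.6]
```

View pics/w3.png

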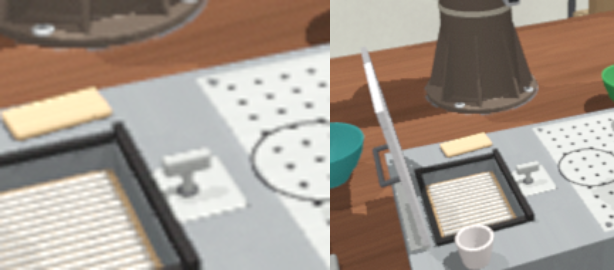

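send_rows(
  plan=[
    {"gripper":0,"slide":[-0.04,-0.003,0],"yaw":0},
    {"gripper":0,"slide":[-0.04,-0.003,0],"yaw":0},
    {"gripper":0,"slide":[-0.04,-0.002,0],"yaw":0},
    {"gripper":0,"slide":[-0.04,0,0],"yaw":0},
    {"gripper":0,"slide":[-0.04,0,0],"yaw":0},
  ],
)

```text
time: 17.5
tcp_pos: [0.4696, -0.3167, 0.3779]
orientation: [[0.097, 0.995, -0.002], [0.995, -0.097, 0.002], [0.001, -0.002, -1.0]]
ft_force: [0.3, 0.4, 0.8]
finger_gap: -0.0001
grasp_force: 0.0
```

send_rows(
  plan=[
    {"gripper":0,"slide":[-0.04,0,0],"yaw":0},
    {"gripper":0,"slide":[-0.04,0,0],"yaw":0},
    {"gripper":0,"slide":[-0.01,0,0],"yaw":0},
    {"gripper":0,"slide":[0,0,0],"yaw":0},
    {"gripper":0,"slide":[0,0,0],"yaw":0},
  ],
)

```text
time: 18.0
tcp_pos: [0.4613, -0.4038, 0.3784]
orientation: [[0.097, 0.995, -0.001], [0.995, -0.097, 0.002], [0.002, -0.001, -1.0]]
ft_force: [1.0, 0.0, -0.5]
finger_gap: -0.0
grasp_force: 0.0
```

```bash
python3 d.py
```

```text
t 18.0 tcp [ 0.4613 -0.4038  0.3784] unit [-0.0544 -0.4137] psi 84.4 F [ 1.   0.  -0.5] gap -0.0 zax [-0.001  0.002 -1.   ]
```

send_rows(
  plan=[
    {"gripper":0,"slide":[0,0,0.03],"yaw":0},
    {"gripper":0,"slide":[0,0,0.03],"yaw":0},
    {"gripper":0,"slide":[0,0,0.03],"yaw":0},
    {"gripper":0,"slide":[0.02,0,0],"yaw":0},
    {"gripper":0,"slide":[0.02,0,0],"yaw":0},
  ],
)

```text
time: 18.5
tcp_pos: [0.4652, -0.3626, 0.2894]
orientation: [[0.096, 0.995, -0.001], [0.995, -0.096, 0.001], [0.001, -0.001, -1.0]]
ft_force: [0.8, 0.1, 1.2]
finger_gap: -0.0005
grasp_force: 0.0
```

send_rows(
  plan=[
    {"gripper":0,"slide":[0.017,0,0],"yaw":0},
    {"gripper":0,"slide":[0.017,0,0],"yaw":0},
    {"gripper":0,"slide":[0.017,0,0],"yaw":0},
    {"gripper":0,"slide":[0.017,0,0],"yaw":0},
    {"gripper":0,"slide":[0.017,0,0],"yaw":0},
  ],
)

```text
time: 19.0
tcp_pos: [0.4736, -0.279, 0.2898]
orientation: [[0.097, 0.995, 0.001], [0.995, -0.097, -0.0], [-0.0, 0.001, -1.0]]
ft_force: [0.4, -1.4, -0.6]
finger_gap: 0.0003
grasp_force: 0.6
```

```bash
python3 d.py
```

```text
t 19.0 tcp [ 0.4736 -0.279   0.2898] unit [-0.0544 -0.2883] psi 84.4 F [ 0.4 -1.4 -0.6] gap 0.0003 zax [ 0.001 -0.    -1.   ]
```

send_rows(
  plan=[
    {"gripper":0,"slide":[0.0185,0,0.003],"yaw":0},
    {"gripper":0,"slide":[0.0185,0,0.004],"yaw":0},
    {"gripper":0,"slide":[0.017,0,0.007],"yaw":0},
    {"gripper":0,"slide":[0.017,0,0.008],"yaw":0},
    {"gripper":0,"slide":[0.015,0,0.01],"yaw":0},
  ],
)

```text
time: 19.5
tcp_pos: [0.4818, -0.1934, 0.2569]
orientation: [[0.097, 0.995, 0.0], [0.995, -0.097, 0.0], [0.0, 0.0, -1.0]]
ft_force: [0.6, -1.2, 0.3]
finger_gap: -0.0
grasp_force: 0.3
```

send_rows(
  plan=[
    {"gripper":0,"slide":[0.015,0,0.011],"yaw":0},
    {"gripper":0,"slide":[0.0125,0,0.013],"yaw":0},
    {"gripper":0,"slide":[0.0125,0,0.014],"yaw":0},
    {"gripper":0,"slide":[0.0095,0,0.016],"yaw":0},
    {"gripper":0,"slide":[0.0095,0,0.016],"yaw":0},
  ],
)

```text
time: 20.0
tcp_pos: [0.4872, -0.1349, 0.1862]
orientation: [[0.097, 0.995, -0.001], [0.995, -0.097, 0.0], [0.0, -0.001, -1.0]]
ft_force: [0.4, 0.4, -0.5]
finger_gap: 0.0
grasp_force: 0.1
```

```bash
python3 d.py
python3 - <<'E'
from h import *
c=cap("scene"); cv2.imwrite("pics/cv.png",cv2.resize(c[0][90:310,130:450],None,fx=2.2,fy=2.2,interpolation=cv2.INTER_CUBIC))
E
```

```text
t 20.0 tcp [ 0.4872 -0.1349  0.1862] unit [-0.055  -0.1435] psi 84.5 F [ 0.4  0.4 -0.5] gap 0.0 zax [-0.001  0.    -1.   ]
```

View pics/cv.png

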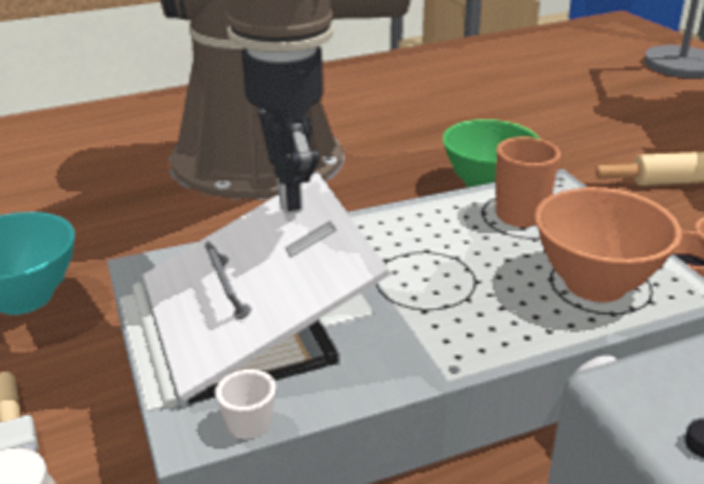

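The cover is swinging down at about 0.4 rad with the fingertip near its free edge, slot visible at (312,238). The bowl is in its ring, centred. Continuing down.

send_rows(
  plan=[
    {"gripper":0,"slide":[0.006,0,0.017],"yaw":0},
    {"gripper":0,"slide":[0.006,0,0.017],"yaw":0},
    {"gripper":0,"slide":[0.003,0,0.015],"yaw":0},
    {"gripper":0,"slide":[0.002,0,0.01],"yaw":0},
    {"gripper":0,"slide":[0,0,0.005],"yaw":0},
  ],
)

```text
time: 20.55
tcp_pos: [0.4886, -0.1187, 0.1226]
orientation: [[0.097, 0.995, -0.001], [0.995, -0.097, 0.0], [0.0, -0.001, -1.0]]
ft_force: [-0.5, 1.1, -0.3]
finger_gap: -0.0001
grasp_force: 0.0
```

send_rows(
  plan=[
    {"gripper":0,"slide":[0,0,0.003],"yaw":0},
    {"gripper":0,"slide":[0,0,0.003],"yaw":0},
    {"gripper":0,"slide":[0,0,0],"yaw":0},
    {"gripper":0,"slide":[0,0,0],"yaw":0},
  ],
)

```text
time: 20.95
tcp_pos: [0.4891, -0.1192, 0.1179]
orientation: [[0.097, 0.995, 0.0], [0.995, -0.097, 0.0], [0.0, 0.0, -1.0]]
ft_force: [-2.7, 2.6, 4.3]
finger_gap: -0.0
grasp_force: 2.0
```

```bash
python3 d.py
```

```text
t 20.95 tcp [ 0.4891 -0.1192  0.1179] unit [-0.0546 -0.1277] psi 84.4 F [-2.7  2.6  4.3] gap -0.0 zax [ 0.  0. -1.]
```

send_rows(
  plan=[
    {"gripper":0,"slide":[0,0,0.002],"yaw":0},
    {"gripper":0,"slide":[0,0,0.002],"yaw":0},
    {"gripper":0,"slide":[0,0,0],"yaw":0},
  ],
)

```text
time: 21.25
tcp_pos: [0.4893, -0.1192, 0.1154]
orientation: [[0.097, 0.995, 0.001], [0.995, -0.097, -0.0], [-0.0, 0.001, -1.0]]
ft_force: [-11.3, 6.7, 42.9]
finger_gap: -0.0005
grasp_force: 21.2
```

send_rows(
  plan=[
    {"gripper":0,"slide":[0,0,0.002],"yaw":0},
    {"gripper":0,"slide":[0,0,0],"yaw":0},
    {"gripper":0,"slide":[0,0,0],"yaw":0},
  ],
)

```text
time: 21.55
tcp_pos: [0.4895, -0.1191, 0.1148]
orientation: [[0.097, 0.995, 0.002], [0.995, -0.097, -0.001], [-0.0, 0.002, -1.0]]
ft_force: [-19.1, 10.5, 75.8]
finger_gap: -0.0
grasp_force: 37.8
```

send_rows(
  plan=[
    {"gripper":0,"slide":[0,0,-0.003],"yaw":0},
    {"gripper":0,"slide":[0,0,0],"yaw":0},
    {"gripper":0,"slide":[0,0,0],"yaw":0},
    {"gripper":0,"slide":[0,0,0],"yaw":0},
  ],
)

```text
time: 21.95
tcp_pos: [0.4893, -0.1192, 0.1157]
orientation: [[0.097, 0.995, 0.001], [0.995, -0.097, -0.0], [-0.0, 0.001, -1.0]]
ft_force: [-5.4, 5.0, 23.6]
finger_gap: 0.0001
grasp_force: 12.2
```

```bash
python3 d.py; python3 b2.py
python3 - <<'E'
from h import *
c=cap("scene"); cv2.imwrite("pics/fin.png",cv2.resize(c[0][90:310,130:450],None,fx=2.2,fy=2.2,interpolation=cv2.INTER_CUBIC))
E
```

```text
t 21.95 tcp [ 0.4893 -0.1192  0.1157] unit [-0.0544 -0.1277] psi 84.4 F [-5.4  5.  23.6] gap 0.0001 zax [ 0.001 -0.    -1.   ]
[ 98.3 186.5 162.3 230.6] 0.83 [ 0.3784 -0.3936] [-0.1379 -0.4116] [ -2.4 -10.7   8.1   0.6]
[331.5 143.3 371.1 173.6] 0.74 [0.3785 0.1923] [-0.1951  0.1715] [-6.  -9.8  7.1  0.6]
[371.9 174.4 436.4 226.4] 0.56 [0.6475 0.1527] [0.0765 0.1584] [-1.1 -0.6  1.1  0.2]
```

View pics/fin.png

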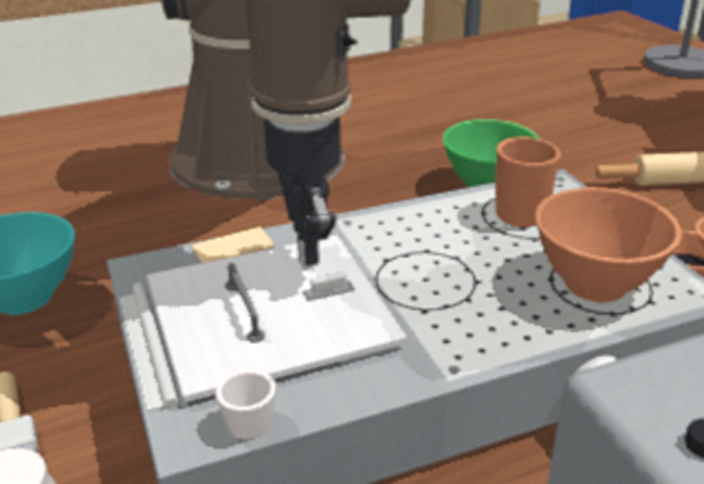

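The cover is flat, with the wing showing through its slot at (330,285). The fingertip presses at (312,258) with about 24 N, and the bowl is in its ring with the bystanders undisturbed. Handing in.

```bash
python3 -c "
from station import bot
print(bot.hand_in())"
```

```text
the job is handed in; nothing more can be done
None
```

I handed in the job with the bowl in the empty ring, the wing lined up through the slot, and the gripper still pressing the cover fully down at about 24 N. The hand-in call did not report a verdict.

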